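Put the retaining bar into a lever arch file and close it

TASK

The lever arch file on the desk lies open with its rings shut; its ring mechanism is riveted on out of place by up to a finger's width, so feel or look for it. Lift its lever fully so that the rings spring open, slip the red retaining bar over both posts and lay it down flat on the papers, then press the lever down until it is fully home and the rings are shut. Be gentle: do not jam the bar against the posts or the papers, do not bend the lever by forcing it, and leave the stapler, the stamp and the mug where they are.

Things in the scene. Friction and masses are not known exactly. Their poses are not given: they have to be found in the camera images.
- file: Lever arch file lying open, fixed on the desk; blue edges, grey inside. Origin on the desk below post_nominal; x along the spine (away from the robot at yaw 0), y across towards spine and opened front cover, z up. Boards 318 mm along x, y = -290 to +430 mm, tops at z = 3 mm. The steel ring mechanism on it is one fixed unit: posts, rings, lever.
- post_nominal (a point): Where the point midway between the tops of the two posts should be, 50 mm above the desk, axes as the file. In fact the whole mechanism is riveted up to 16 mm off along the file's x and 6 mm along y (no turn, heights true): find it by feel or sight. Posts: fixed, bright metal, 5 mm thick, 6 mm cones on top (2.4 mm at the tip), at x = -40 and +40 mm from that point.
- rings (a joint): Angle of the two wire rings, rad; they turn with the lever: 0 = shut, 0.95 = fully open. Hinged 45 mm from the posts towards +y, z = 14 mm, they reach over and, shut, end on the post tops, highest at z = 67 mm. Open, they tilt back at least 30 mm clear of the posts (z below 85 mm).
- lever (a joint): Lever, rad: 0 = down, fully home, rings shut; 0.95 = fully up, rings open. Turns about an axis along the file's x. An over-centre action with friction resists up to about half way, either way (about 11 N at the grip at most), then helps; it may stall up to 0.06 rad short of either end, so push the last bit (about 3 N). Hard stops at both ends.
- blade (a joint): Bend of the lever's springy outer half under load, rad: 0 unloaded, positive when its grip is pulled up, negative when pushed down; about 0.0045 rad (0.2 mm at the grip) per newton at the grip. It bends 25 mm from the hinge axis, 45 mm from the grip. Bending it by 0.09 rad, about 20 N, is forcing it.
- grip_nominal (a point): Where the centre of the lever's grip should be with the lever home: 95 mm along x, 88 mm along y, 32 mm up from the file's origin; off like the posts, by the same amounts. The grip is a black roller on the steel lever's free end, 12 mm thick, 26 mm long, parallel to x, free to turn, nothing beside or beyond it; it can be pinched end to end. Hinge axis 70 mm from it towards -y, 2 mm lower.
- bar_center (a point): Centre (half-way up) of the loose red plastic retaining bar, 60 g, 35 mm high in all: flat strip 110 x 26 x 5 mm (x, y, z) with two square holes of 8 mm at x = -40 and +40 mm; on its middle an upright grip block 22 mm (x) by 14 mm (y), from 5 to 35 mm above the underside. Its two ends are alike. It starts upright on the inside of the front cover.
- paper_top (a point): Point on the flat top of the block of filed papers (297 x 210 mm along the file's x and y, y = -200 to +10 mm), near the posts, which stand up through it. Height varies from file to file: 25 to 33 mm above the desk. The papers do not move.
- papers: The block of filed papers itself: fixed on the file's back board, same axes as the file, origin 30 mm below paper_top.
- bar: The red retaining bar; origin at the centre of its underside, 17.5 mm below bar_center, same axes.
- stapler_center (a point): Centre of the loose blue and black stapler, 120 x 34 x 52 mm, standing on the front cover near the bar. Bystander.
- stamp_center (a point): Centre of the loose wooden rubber stamp, 50 x 35 mm, 66 mm high, standing on the papers. Bystander.
- mug_center (a point): Centre of the loose blue mug, 80 mm wide, 95 mm high, on the desk beside the file. Bystander.
There are look-alikes about, which are no part of the job. There is more than one size of the bar; the job needs the larger. Several things look just like the part that bears rings: the one meant starts farthest to the robot's left.

How it is judged:
By the outcome, as a careful person would: the job done as asked, in the order asked, and still so for the second after the job is handed in, with the robot touching nothing.
It also fails if it takes over 72 s, if anything falls off the work surface, if the arm or the gripper's body presses on something with over 40 N, if the wrist force passes 120 N, or if a joint passes its speed limit or range.

ROBOT

A 7-joint arm with a two-finger parallel gripper is mounted at the origin on the work surface. World frame = base frame: x ahead of the robot, y to its left, z up, the work surface at z = 0. Lengths are in mm, angles in degrees, forces in N, time in s.
With the tool pointing down it reaches from about 425 to 825 mm from the base axis. Payload 3.6 kg.
Tool frame: the origin (TCP) lies at the very end of the fingers, on their centre line; the grasp point (between the pads) lies 19 mm behind it; z points along the fingers, y is the direction in which the jaws open and shut (so a half turn about z gives the same grasp; the last joint's range is limited). The gripper opens to 93 mm and grips with 3 to 60 N. Pads are 15 mm wide; open, the fingers measure 128 mm over their backs; the gripper's body (75 mm by 188 mm) begins 65 mm behind the grasp point.
Start: joints at [-68.268, 35.231, -0.722, 81.555, 0.464, 63.22, -2.315], TCP at [256.554, 597.195, 218.64] pointing down, gripper open.
Joint ranges: [-178.69, 178.69], [-17.37, 117.87], [-77.05, 75.6], [15.02, 138.74], [-78.02, 258.01], [0.78, 113.62], [-162.83, 162.83]. Speed limits (degrees/s): [159.86, 159.86, 180, 180, 180, 180, 180].

INTERFACE

Orientations are given as a 3x3 rotation matrix whose columns are the frame's x, y, z axes.
In Python, from workcell import robot gives the robot as it stands. The module is installed in compiled form; this text tells all that it offers.
- The arm moves only by the tool jog_arm, never from a script. Its argument "increments" is a list of rows, each an object of numbers: "tx", "ty", "tz": the shift along the tool's x, y, z in mm; "spin": the turn about the tool's z in degrees. In form: [{"tx": .., "ty": .., "tz": .., "spin": ..}, ...]. A call has 1 to 8 rows; each row is the pose to reach, as a shift and turn from the pose measured when the call began, along the tool's axes at that moment; what a row does not reach only later rows make up. A row lasts 1/10 s, in which the tool goes at most 50 mm and 8.59 degrees, less where a joint would pass 70% of its speed; a pose out of reach is approached as far as the arm can. A call with a gripper value outside its range is refused whole. "fingers" is the opening, from 0 (shut) to 1 (fully open), set as the call begins (left out, the last holds). The fingers move at their own pace and stop on an object; "force" is the grip in N (left out, the last holds). Time passes only in rows, so rows that repeat a pose let the fingers close. It gives the time, the measured TCP pose, the force and the opening at its end, in the units of the state.
- robot.state(): the state, without advancing time (a new reading comes with each control period).
- robot.capture(name): name is "scene" or "side" or "wrist"; returns the picture (400x640x3 uint8, red, green, blue); there is no depth.
- robot.camera_model(name): a dict with "camera_matrix" (3x3 intrinsics, pixels), "T" (4x4, takes a point from camera to world coordinates). Camera axes: x right, y down, z forward; pixel columns grow to the right and rows downward; lengths in mm; the calibration is good to about 2 mm. The wrist camera is an equidistant fisheye: a pixel r from the principal point sees the ray r / f radians off the axis. A picture is of the moment at which its call begins: read the wrist's pose just before it. camera_model takes no time and is no camera call; for the wrist camera it gives the pose at the moment of the call.
- robot.finish_job(): hands the job in, once; it reports no verdict.
Trained networks look in the newest picture that a camera, given by its name, has taken for a name from the list of things; names that differ only in an ending like _2 or _b are one class to them, and where a whole thing is asked for, a point or a joint stands for the part that bears it (a point fixed in the world has none). Each returns a list of dicts, best first, with "confidence" (0 to 1); they miss things now and then, are a little off and sometimes report something else, mostly with a low value. They report only what shows in the picture. A call takes as long as a camera call. They do not tell look-alikes from the thing itself.
- robot.trace(camera, query): "mask" (400x640 bool, what is visible of it) and "pixel" ([column, row] in pixels, amid what is visible of it).
The state is a dict: "t": time; "joints": joint angles; "qvel": joint speeds; "joint_efforts": joint torques, N m; "tcp_pos": TCP position; "orientation": TCP orientation; "contact_force": force on the tool from outside, world axes, zero at the start; "ft_torque": the same for the moment, N m; "grip_width": opening from 0.0 (shut) to 1.0 (fully open).
Only numpy, scipy, OpenCV 4.12 (cv2) and the standard library are available. Lean on these libraries where they do the work, as an engineer would, in place of code of your own. Each camera call takes 0.05 s, during which the arm holds its last target. There are 200 camera calls.

## Working session

There is one attempt and no reset: what is moved stays moved. The work goes in short steps, Python scripts to look and compute and a tool call to move; the robot and the scene stay as the last step left them, time stands still between calls to the robot, and variables do not carry over. Pictures are saved under pics/ and viewed, about 8 in all and at most 12, crops included, and the job is handed in when it is done.

Besides the shell and the picture viewer there is one more tool, called by a JSON object that holds its "op" and its "data". jog_arm: Moves the arm, as the interface text tells. Its arguments: {"type":"object","properties":{"increments":{"type":"array","items":{"type":"object","properties":{"tx":{"type":"number"},"ty":{"type":"number"},"tz":{"type":"number"},"spin":{"type":"number"}}}},"fingers":{"type":"number"},"force":{"type":"number"}},"required":["increments"]}

```bash
mkdir -p pics; cat > h.py <<'E'
import numpy as np, cv2
from workcell import robot
def save(im,n): cv2.imwrite('pics/'+n+'.png',cv2.cvtColor(im,cv2.COLOR_RGB2BGR))
def ray(cam,px,m=None):
    m=m or robot.camera_model(cam); K=np.array(m['camera_matrix']);T=np.array(m['T'])
    u=(px[0]-K[0,2])/K[0,0]; v=(px[1]-K[1,2])/K[1,1]
    if cam=='wrist':
        r=np.hypot(u,v); d=np.array([u/r*np.sin(r),v/r*np.sin(r),np.cos(r)]) if r>1e-9 else np.array([0,0,1.])
    else: d=np.array([u,v,1.]); d/=np.linalg.norm(d)
    return T[:3,3],T[:3,:3]@d
def atz(cam,px,z,m=None):
    o,d=ray(cam,px,m); return o+d*(z-o[2])/d[2]
def proj(cam,P,m=None):
    m=m or robot.camera_model(cam); K=np.array(m['camera_matrix']);T=np.array(m['T'])
    p=T[:3,:3].T@(np.array(P)-T[:3,3])
    if cam=='wrist':
        th=np.arctan2(np.hypot(p[0],p[1]),p[2]); s=th/np.hypot(p[0],p[1]); return np.array([K[0,2]+K[0,0]*p[0]*s,K[1,2]+K[1,1]*p[1]*s])
    return np.array([K[0,2]+K[0,0]*p[0]/p[2],K[1,2]+K[1,1]*p[1]/p[2]])
def tri(rays):
    A=np.zeros((3,3));b=np.zeros(3)
    for o,d in rays:
        M=np.eye(3)-np.outer(d,d);A+=M;b+=M@o
    x=np.linalg.solve(A,b); return x,[np.linalg.norm((np.eye(3)-np.outer(d,d))@(x-o)) for o,d in rays]
E
python3 - <<'E'
from h import *
np.set_printoptions(precision=2,suppress=True)
s=robot.state();print(s['tcp_pos'],s['orientation'],s['grip_width'])
ims=[]
for c in ['scene','side','wrist']:
    im=robot.capture(c);ims.append(im);m=robot.camera_model(c);print(c,np.array(m['camera_matrix']).tolist(),np.array(m['T']))
    for q in ['bar_center','rings','lever','grip_nominal','stapler_center','stamp_center','mug_center','papers','file']:
        try: print(c,q,[(np.round(r['pixel']).tolist(),round(r['confidence'],2),int(r['mask'].sum())) for r in robot.trace(c,q)])
        except Exception as e: print(q,e)
save(np.vstack(ims[:2]),'a0');save(ims[0],'a');save(ims[1],'b');save(ims[2],'c')
E
```

```text
[256.29 596.48 217.49] [[-0.92  0.39 -0.  ]
 [ 0.39  0.92 -0.  ]
 [-0.   -0.   -1.  ]] 0.997568242554247
scene [[393.16210123665456, 0.0, 329.26918164007105], [0.0, 393.16210123665456, 196.65712063453267], [0.0, 0.0, 1.0]] [[   0.68    0.57   -0.46 1152.4 ]
 [   0.73   -0.53    0.43 -737.49]
 [  -0.     -0.63   -0.77 1107.32]
 [   0.      0.      0.      1.  ]]
scene bar_center [([359.0, 114.0], 0.62, 70)]
scene rings [([375.0, 176.0], 0.51, 31)]
scene lever [([418.0, 280.0], 0.63, 153)]
scene grip_nominal []
scene stapler_center [([419.0, 156.0], 0.64, 397)]
scene stamp_center [([334.0, 201.0], 0.53, 200)]
scene mug_center [([241.0, 262.0], 0.55, 924)]
scene papers [([340.0, 188.0], 0.92, 3825), ([392.0, 180.0], 0.75, 39), ([240.0, 263.0], 0.61, 956), ([388.0, 183.0], 0.32, 80)]
scene file [([389.0, 170.0], 0.57, 6796)]
side [[446.45005545296044, 0.0, 316.48998267995097], [0.0, 446.45005545296044, 201.0000727730977], [0.0, 0.0, 1.0]] [[  -1.     -0.05    0.07  414.66]
 [  -0.09    0.7    -0.71  849.7 ]
 [  -0.01   -0.71   -0.7  1084.91]
 [   0.      0.      0.      1.  ]]
side bar_c
[... 504 characters left out ...]
[321.0, 236.0], 0.6, 4998)]
side file [([297.0, 337.0], 0.7, 15607), ([323.0, 236.0], 0.65, 5269)]
wrist [[309.70691628693146, 0.0, 321.89452395425775], [0.0, 309.70691628693146, 198.66209513803705], [0.0, 0.0, 1.0]] [[  0.39   0.89   0.24 191.89]
 [  0.92  -0.38  -0.1  625.54]
 [ -0.     0.26  -0.97 385.48]
 [  0.     0.     0.     1.  ]]
wrist bar_center [([132.0, 238.0], 0.59, 272), ([205.0, 348.0], 0.53, 73)]
wrist rings []
wrist lever []
wrist grip_nominal [([250.0, 336.0], 0.61, 3911)]
wrist stapler_center [([31.0, 393.0], 0.18, 353)]
wrist stamp_center []
wrist mug_center [([29.0, 394.0], 0.72, 358)]
wrist papers []
wrist file [([248.0, 334.0], 0.69, 3863), ([207.0, 348.0], 0.18, 88)]
```

View pics/a.png

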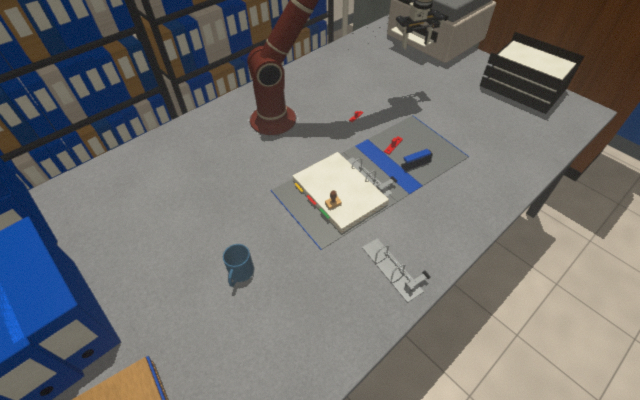

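View pics/b.png

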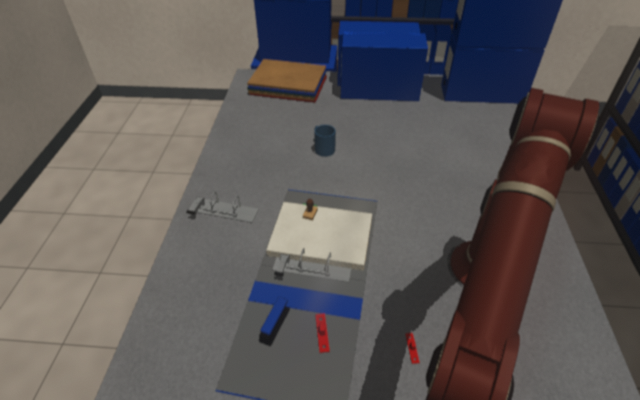

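The scene picture shows the file with its mechanism at about (372,172). A loose look-alike mechanism lies on the desk at (400,270), farther to the robot's right. There are two red bars: one on the cover at (394,145) in scene and (322,332) in side, and one on the desk at (357,116) in scene and (412,350) in side. I'll measure both, then move above.

```bash
python3 - <<'E'
from h import *
np.set_printoptions(precision=1,suppress=True)
P={'barA':((394,145),(322,332)),'barB':((357,116),(412,350)),'stap':((419,156),(274,321)),'stamp':((334,201),(310,211)),'mug':((241,262),(325,139)),
'levergrip':((391,186),(280,263)),'covercorner':((415,117),(352,397)),'covercorner2':((467,157),(221,389)),'backcorner':((322,245),(289,191)),'back2':((272,191),(378,199))}
for k,(a,b) in P.items():
    x,e=tri([ray('scene',a),ray('side',b)]);print(k,x,np.array(e))
for p in [(251,284),(362,301),(249,301),(359,317)]: print(atz('side',p,3))
E
```

```text
barA [467.3 256.    5. ] [2.3 2.3]
barB [231.1 283.9  -2.1] [1.1 1.1]
stap [593.6 251.4  36.6] [1.8 1.8]
stamp [ 537.2 -146.    46.1] [2.2 2.2]
mug [ 518.1 -522.4   52.2] [4.7 4.7]
levergrip [612.2  60.2  30. ] [8.3 8.3]
covercorner [402.3 435.3  21.3] [23. 23.]
covercorner2 [703.9 423.1  -4.3] [4.8 4.8]
backcorner [ 623.6 -279.1    4.7] [0.2 0.2]
back2 [ 317.6 -257.4    3.6] [6.7 6.7]
[682.9 117.5   3. ]
[360.9 149.7   3. ]
[677.7 174.6   3. ]
[368.3 201.    3. ]
```

View pics/c.png

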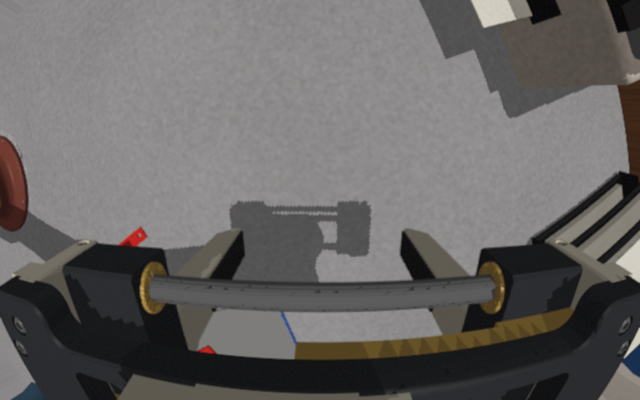

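Candidates for the bar: the cover one at side (322,332), world (467,256), and the desk one at side (412,350), world (231,284), which looks smaller. Candidates for the mechanism: the one on the file, and the loose one at y < 0 farther right. I choose the file's mechanism and the cover bar, and will check them from close by. The wrist view so far shows mostly desk and gripper. Next I move above the papers.

{"op": "jog_arm", "data": {"increments": [{"tx":-31,"ty":-31,"spin":8},{"tx":-62,"ty":-62,"spin":16},{"tx":-94,"ty":-94,"spin":24},{"tx":-125,"ty":-125,"spin":32},{"tx":-157,"ty":-157,"spin":40},{"tx":-190,"ty":-190,"spin":48},{"tx":-222,"ty":-222,"spin":56},{"tx":-254,"ty":-254,"spin":64}]}}

```text
invalid input
```

{"op": "jog_arm", "data": {"increments": [{"tx":-31,"ty":-31,"tz":0,"spin":8},{"tx":-62,"ty":-62,"tz":0,"spin":16},{"tx":-94,"ty":-94,"tz":0,"spin":24},{"tx":-125,"ty":-125,"tz":0,"spin":32},{"tx":-157,"ty":-157,"tz":0,"spin":40},{"tx":-190,"ty":-190,"tz":0,"spin":48},{"tx":-222,"ty":-222,"tz":0,"spin":56},{"tx":-254,"ty":-254,"tz":0,"spin":64}]}}

```text
t: 2.3
tcp_pos: [390.3, 262.0, 219.1]
orientation: [[-0.042, 0.999, 0.001], [0.999, 0.042, 0.001], [0.001, 0.001, -1.0]]
contact_force: [0.2, -0.2, -0.5]
grip_width: 1.001
```

{"op": "jog_arm", "data": {"increments": [{"tx":-45,"ty":16,"tz":0,"spin":2},{"tx":-90,"ty":32,"tz":0,"spin":4},{"tx":-136,"ty":48,"tz":0,"spin":6},{"tx":-182,"ty":64,"tz":0,"spin":8},{"tx":-228,"ty":80,"tz":0,"spin":8},{"tx":-274,"ty":98,"tz":0,"spin":8},{"tx":-320,"ty":114,"tz":0,"spin":8},{"tx":-320,"ty":114,"tz":0,"spin":8}]}}

```text
t: 3.1
tcp_pos: [519.3, -62.1, 219.7]
orientation: [[0.11, 0.994, 0.004], [0.994, -0.11, -0.005], [-0.005, 0.005, -1.0]]
contact_force: [0.1, -0.0, -0.8]
grip_width: 1.001
```

```bash
python3 - <<'E'
from h import *
np.set_printoptions(precision=2,suppress=True)
m=robot.camera_model('wrist');im=robot.capture('wrist');save(im,'d')
import pickle;pickle.dump((m,im),open('d.pkl','wb'))
s=robot.state();print(s['t'],s['tcp_pos'],s['orientation']);print(np.array(m['T']))
for q in ['bar_center','rings','lever','grip_nominal','file']:
    print(q,[(np.round(r['pixel']).tolist(),round(r['confidence'],2),int(r['mask'].sum())) for r in robot.trace('wrist',q)])
# extra: predicted nominal points
cv2.imwrite('pics/d.png',cv2.cvtColor(im,cv2.COLOR_RGB2BGR))
E
```

```text
3.15 [518.31 -57.44 219.16] [[ 0.1   0.99  0.  ]
 [ 0.99 -0.1  -0.  ]
 [-0.    0.   -1.  ]]
[[  0.99  -0.11  -0.02 527.33]
 [ -0.11  -0.96  -0.26   9.93]
 [  0.     0.26  -0.96 386.16]
 [  0.     0.     0.     1.  ]]
bar_center [([107.0, 4.0], 0.37, 47)]
rings [([529.0, 219.0], 0.85, 270), ([301.0, 75.0], 0.57, 697)]
lever [([580.0, 213.0], 0.94, 353), ([379.0, 65.0], 0.84, 1017)]
grip_nominal [([301.0, 44.0], 0.64, 20393)]
file [([303.0, 44.0], 0.73, 20247)]
```

View pics/d.png

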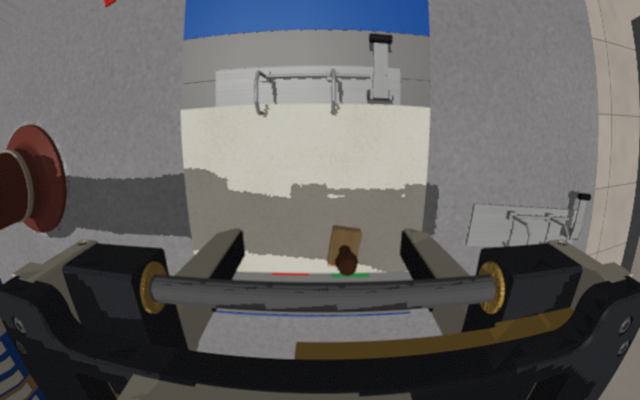

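The wrist view shows the file's mechanism. Its posts and ring ends are near (264,112) and (335,112), and the black lever grip is at (380,38). The look-alike lies off the file at (530,220), to the right. I move 90 mm towards +y for the second view.

{"op": "jog_arm", "data": {"increments": [{"tx":40,"ty":0,"tz":0,"spin":0},{"tx":80,"ty":0,"tz":0,"spin":0},{"tx":110,"ty":0,"tz":0,"spin":0},{"tx":110,"ty":0,"tz":0,"spin":0}]}}

```text
t: 3.8
tcp_pos: [527.3, 66.8, 218.6]
orientation: [[0.081, 0.997, -0.0], [0.997, -0.081, 0.006], [0.006, -0.001, -1.0]]
contact_force: [-0.5, 0.1, 0.2]
grip_width: 1.0
```

```bash
python3 - <<'E'
from h import *
import pickle
np.set_printoptions(precision=2,suppress=True)
m=robot.camera_model('wrist');im=robot.capture('wrist')
pickle.dump((m,im),open('e.pkl','wb'))
print(robot.state()['tcp_pos'])
for q in ['bar_center','grip_nominal','lever']:
    R=robot.trace('wrist',q)
    print(q,[(np.round(r['pixel']).tolist(),round(r['confidence'],2),int(r['mask'].sum())) for r in R])
cv2.imwrite('pics/e.png',cv2.cvtColor(im,cv2.COLOR_RGB2BGR))
md,_=pickle.load(open('d.pkl','rb'))
print('grip',atz('wrist',(380,38),32,md),'posts',[atz('wrist',p,30,md) for p in [(264,114),(335,112)]])
for p in [(181,108),(430,108)]: print('paper edge',atz('wrist',p,30,md))
for p in [(185,35),(429,37)]: print('spine y edge',atz('wrist',p,3,md))
E
```

```text
[527.21  63.07 218.81]
bar_center [([108.0, 56.0], 0.85, 690), ([261.0, 38.0], 0.83, 1503)]
grip_nominal [([310.0, 100.0], 0.7, 40691), ([384.0, 174.0], 0.38, 959)]
lever [([386.0, 176.0], 0.77, 1059), ([310.0, 101.0], 0.73, 41442)]
grip [605.2   95.75  32.  ] posts [array([463.23,  20.91,  30.  ]), array([544.21,  13.18,  30.  ])]
paper edge [360.83  45.77  30.  ]
paper edge [657.45   9.62  30.  ]
spine y edge [364.29 146.04   3.  ]
spine y edge [676.62 103.1    3.  ]
```

View pics/e.png

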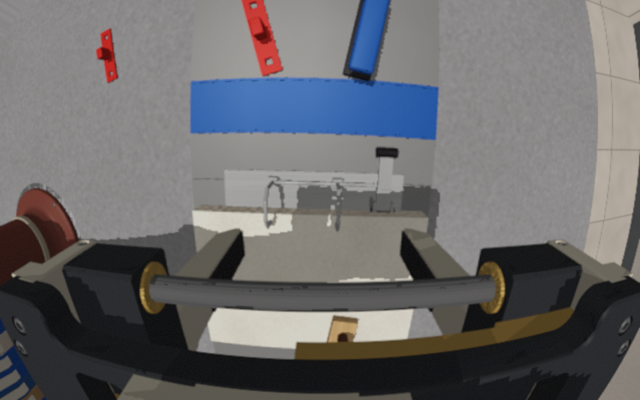

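This view shows the cover bar at (262,37), clearly the larger one. The desk bar at (108,56) is smaller. The stapler is at (370,38), the lever grip at (387,152) and the ring ends near (267,225) and (331,225). Next I crop the mechanism in both views.

```bash
python3 - <<'E'
from h import *
import pickle
np.set_printoptions(precision=2,suppress=True)
md,a=pickle.load(open('d.pkl','rb'));me,b=pickle.load(open('e.pkl','rb'))
A=cv2.resize(a[25:125,210:410],None,fx=4,fy=3*1.0,interpolation=cv2.INTER_CUBIC)
B=cv2.resize(b[140:240,210:410],None,fx=4,fy=3,interpolation=cv2.INTER_CUBIC)
save(np.vstack([A,B]),'f')
print('grip',tri([ray('wrist',(380,38),md),ray('wrist',(387,152),me)]))
# spine strip edges via blue mask in e
hsv=cv2.cvtColor(b,cv2.COLOR_RGB2HSV);bl=((hsv[...,0]>105)&(hsv[...,0]<125)&(hsv[...,1]>150)&(hsv[...,2]>80))
lo=[];hi=[]
for c in range(210,425,5):
    r=np.nonzero(bl[70:150,c])[0]
    if len(r)>20 : lo.append(atz('wrist',(c,70+r.max()+.5),3,me)[:2]);
    if len(r)>20 and not 330<c<395: hi.append(atz('wrist',(c,70+r.min()-.5),3,me)[:2])
for L in (lo,hi):
    L=np.array(L);k=np.polyfit(L[:,0],L[:,1],1);print('yaw',np.degrees(np.arctan(k[0])),'y at x=510',np.polyval(k,510),np.std(L[:,1]-np.polyval(k,L[:,0])))
rows=range(85,130,5)
for r in rows[::3]:
    c=np.nonzero(bl[r,150:480])[0]+150;print([atz('wrist',(cc,r),3,me)[:2] for cc in (c.min()-.5,c.max()+.5)])
red=((hsv[...,0]<8)|(hsv[...,0]>172))&(hsv[...,1]>170)&(hsv[...,2]>60);red[:,:200]=0
ys,xs=np.nonzero(red);print(xs.min(),xs.max(),ys.min(),ys.max())
E
```

```text
grip (array([605.15,  95.28,  33.93]), [np.float64(0.37355432949264483), np.float64(0.3735543294925333)])
yaw -6.478855347261815 y at x=510 124.22114511333146 0.39349068489757394
yaw -6.2573707392963716 y at x=510 190.9939178210542 0.3565956934660467
[array([369.78, 202.68]), array([656.92, 175.01])]
[array([366.54, 183.12]), array([681.47, 155.48])]
[array([364.46, 163.47]), array([680.31, 136.08])]
243 281 0 74
```

View pics/f.png

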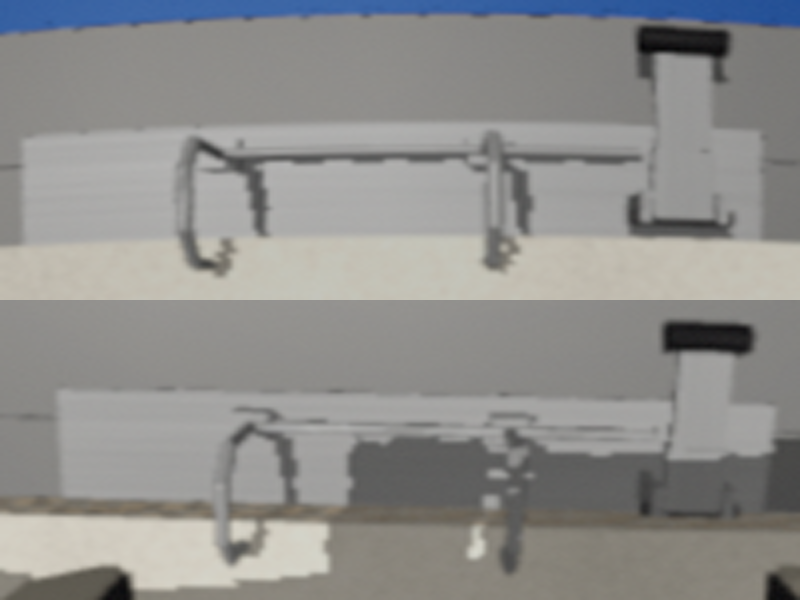

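Triangulated grip centre is (605.5, 95, 33), so the height agrees with the text. The file's yaw is about -6.3°, which puts the post midpoint at about (501,18). Next I move above the grip.

{"op": "jog_arm", "data": {"increments": [{"tx":20,"ty":38,"tz":0,"spin":1.5},{"tx":38,"ty":75,"tz":20,"spin":1.5},{"tx":38,"ty":75,"tz":60,"spin":1.5},{"tx":38,"ty":75,"tz":100,"spin":1.5},{"tx":38,"ty":75,"tz":120,"spin":1.5},{"tx":38,"ty":75,"tz":120,"spin":1.5},{"tx":38,"ty":75,"tz":120,"spin":1.5}], "fingers": 0.65, "force": 25}}

```text
t: 4.7
tcp_pos: [606.3, 87.3, 99.9]
orientation: [[0.122, 0.992, 0.001], [0.992, -0.122, 0.0], [0.001, 0.001, -1.0]]
contact_force: [-0.9, -0.2, 1.3]
grip_width: 0.65
```

```bash
python3 - <<'E'
from h import *
np.set_printoptions(precision=2,suppress=True)
m=robot.camera_model('wrist');im=robot.capture('wrist');s=robot.state()
print(s['tcp_pos'],s['orientation'][0],s['grip_width'])
for z in (30,50): print(proj('wrist',(605.5,95,32),m),[proj('wrist',p,m) for p in [(461.6,22.6,50),(541.2,13.6,50)]])
c=im[100:400,120:520];save(cv2.resize(c,None,fx=2,fy=2,interpolation=cv2.INTER_CUBIC),'g')
E
```

```text
[606.99  87.62 100.85] [0.12 0.99 0.  ] 0.6509152682492079
[318.63 200.48] [array([171.91, 300.38]), array([255.64, 306.47])]
[318.63 200.48] [array([171.91, 300.38]), array([255.64, 306.47])]
```

View pics/g.png

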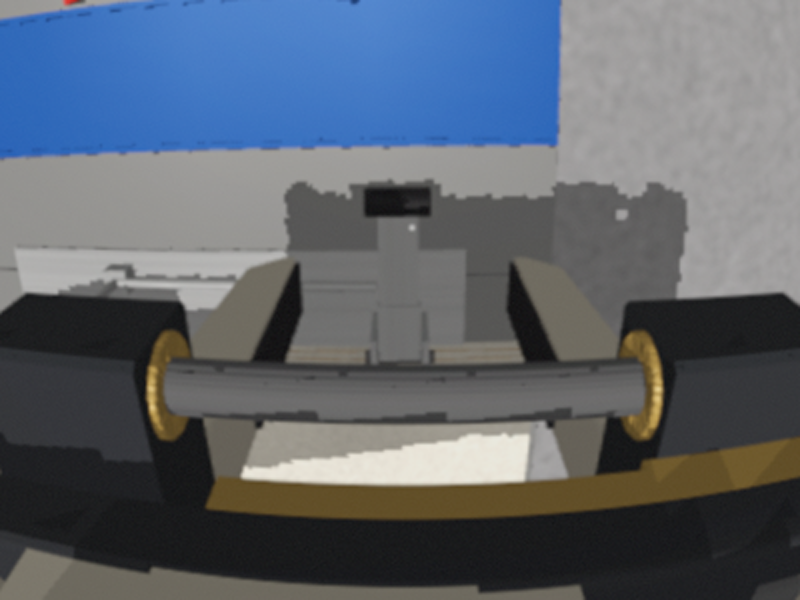

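The grip at crop (397,201) matches the predicted pixel exactly. Next I descend around it and close.

{"op": "jog_arm", "data": {"increments": [{"tx":7,"ty":-2,"tz":25,"spin":0},{"tx":7,"ty":-2,"tz":55,"spin":0},{"tx":7,"ty":-2,"tz":76,"spin":0},{"tx":7,"ty":-2,"tz":85,"spin":0},{"tx":7,"ty":-2,"tz":85,"spin":0}]}}

```text
t: 5.25
tcp_pos: [606.5, 94.6, 16.3]
orientation: [[0.122, 0.992, 0.004], [0.992, -0.122, 0.001], [0.001, 0.004, -1.0]]
contact_force: [-0.4, 0.3, 0.9]
grip_width: 0.653
```

{"op": "jog_arm", "data": {"increments": [{"tx":0,"ty":0,"tz":0,"spin":0},{"tx":0,"ty":0,"tz":0,"spin":0},{"tx":0,"ty":0,"tz":0,"spin":0},{"tx":0,"ty":0,"tz":0,"spin":0},{"tx":0,"ty":0,"tz":0,"spin":0}], "fingers": 0.2, "force": 25}}

```text
t: 5.75
tcp_pos: [605.1, 95.0, 16.4]
orientation: [[0.122, 0.993, 0.001], [0.993, -0.122, 0.002], [0.002, 0.0, -1.0]]
contact_force: [-4.2, -0.3, 0.9]
grip_width: 0.271
```

{"op": "jog_arm", "data": {"increments": [{"tx":-0.3,"ty":0,"tz":-4,"spin":0},{"tx":-0.7,"ty":0,"tz":-8.4,"spin":0},{"tx":-1.5,"ty":0,"tz":-12.5,"spin":0},{"tx":-2.5,"ty":0,"tz":-16.6,"spin":0},{"tx":-3.8,"ty":0,"tz":-20.5,"spin":0},{"tx":-5.2,"ty":0,"tz":-24.5,"spin":0},{"tx":-7,"ty":0,"tz":-28.4,"spin":0},{"tx":-8.8,"ty":0,"tz":-32,"spin":0}]}}

```text
t: 6.55
tcp_pos: [603.8, 86.3, 49.0]
orientation: [[0.122, 0.993, 0.0], [0.993, -0.122, 0.002], [0.002, -0.0, -1.0]]
contact_force: [0.4, 0.6, -5.2]
grip_width: 0.275
```

{"op": "jog_arm", "data": {"increments": [{"tx":-2.2,"ty":0,"tz":-3.4,"spin":0},{"tx":-4.4,"ty":0,"tz":-6.8,"spin":0},{"tx":-9.8,"ty":0,"tz":-13.2,"spin":0},{"tx":-16,"ty":0,"tz":-19,"spin":0},{"tx":-19,"ty":0,"tz":-21.5,"spin":0},{"tx":-22,"ty":0,"tz":-23.6,"spin":0},{"tx":-24,"ty":0,"tz":-25,"spin":0},{"tx":-24,"ty":0,"tz":-25,"spin":0}]}}

```text
t: 7.35
tcp_pos: [601.1, 63.5, 73.6]
orientation: [[0.121, 0.993, 0.001], [0.993, -0.121, 0.003], [0.003, 0.0, -1.0]]
contact_force: [-0.2, 2.5, -3.5]
grip_width: 0.276
```

{"op": "jog_arm", "data": {"increments": [{"tx":-1,"ty":0,"tz":-0.6,"spin":0},{"tx":-1.8,"ty":0,"tz":-1.1,"spin":0},{"tx":-1.8,"ty":0,"tz":-1.1,"spin":0}]}}

```text
t: 7.65
tcp_pos: [600.9, 62.9, 74.1]
orientation: [[0.12, 0.993, 0.001], [0.993, -0.12, 0.004], [0.004, -0.0, -1.0]]
contact_force: [1.9, 3.3, -7.4]
grip_width: 0.276
```

```bash
python3 - <<'E'
from h import *
s=robot.state();print(np.round(s['tcp_pos'],1),np.round(s['contact_force'],1))
a=robot.capture('side');save(cv2.resize(a[220:360,230:430],None,fx=4,fy=4,interpolation=cv2.INTER_CUBIC),'i')
E
```

```text
[600.9  62.9  74.1] [ 1.9  3.3 -7.4]
```

The lever is at its stop: the force rose to 8 N over 0.7 mm. I relax, release and retreat.

{"op": "jog_arm", "data": {"increments": [{"tx":2.2,"ty":0,"tz":1,"spin":0},{"tx":2.2,"ty":0,"tz":1,"spin":0}]}}

```text
t: 7.9
tcp_pos: [601.2, 63.9, 73.4]
orientation: [[0.121, 0.993, 0.0], [0.993, -0.121, 0.003], [0.003, 0.0, -1.0]]
contact_force: [1.1, 1.1, -2.9]
grip_width: 0.274
```

{"op": "jog_arm", "data": {"increments": [{"tx":0,"ty":0,"tz":0,"spin":0},{"tx":0,"ty":0,"tz":0,"spin":0},{"tx":0,"ty":0,"tz":0,"spin":0},{"tx":0,"ty":0,"tz":-30,"spin":0},{"tx":0,"ty":0,"tz":-80,"spin":0},{"tx":0,"ty":0,"tz":-120,"spin":0},{"tx":45,"ty":-20,"tz":-120,"spin":0},{"tx":80,"ty":-60,"tz":-120,"spin":0}], "fingers": 0.6}}

```text
t: 8.7
tcp_pos: [556.2, 148.6, 195.8]
orientation: [[0.124, 0.992, 0.008], [0.992, -0.124, 0.004], [0.005, 0.007, -1.0]]
contact_force: [-1.0, 2.1, -0.5]
grip_width: 0.599
```

Next I move to about (475,170).

{"op": "jog_arm", "data": {"increments": [{"tx":5,"ty":-40,"tz":0,"spin":0},{"tx":10,"ty":-80,"tz":0,"spin":0},{"tx":10,"ty":-80,"tz":0,"spin":0},{"tx":10,"ty":-80,"tz":0,"spin":0}]}}

```text
t: 9.1
tcp_pos: [478.0, 168.6, 195.9]
orientation: [[0.123, 0.992, 0.009], [0.992, -0.123, 0.005], [0.006, 0.008, -1.0]]
contact_force: [0.4, 0.8, 0.2]
grip_width: 0.597
```

```bash
python3 - <<'E'
from h import *
import pickle
np.set_printoptions(precision=2,suppress=True)
m=robot.camera_model('wrist');im=robot.capture('wrist');s=robot.state()
pickle.dump((m,im),open('h.pkl','wb'))
print(s['tcp_pos'],s['orientation'])
hsv=cv2.cvtColor(im,cv2.COLOR_RGB2HSV)
red=(((hsv[...,0]<8)|(hsv[...,0]>172))&(hsv[...,1]>150)&(hsv[...,2]>50)).astype(np.uint8)
n,lab,st,ce=cv2.connectedComponentsWithStats(red)
for i in range(1,n):
    if st[i,4]>100: print(st[i],ce[i],atz('wrist',ce[i],8,m))
robot_tr=robot.trace('wrist','bar_center');print([(r['pixel'],r['confidence'],r['mask'].sum()) for r in robot_tr])
side=cv2.imread('pics/i.png')
W=cv2.cvtColor(cv2.resize(im[0:280,160:480],None,fx=2,fy=2,interpolation=cv2.INTER_CUBIC),cv2.COLOR_RGB2BGR)
S=cv2.resize(side,(400,280));W=cv2.resize(W,(640,560))
out=np.zeros((600,800,3),np.uint8);out[:420,:480]=cv2.resize(W,(480,420));out[:224,480:800]=cv2.resize(side,(320,224));cv2.imwrite('pics/h.png',out[:420])
E
```

```text
[479.17 168.09 195.98] [[ 0.12  0.99  0.01]
 [ 0.99 -0.12  0.  ]
 [ 0.01  0.01 -1.  ]]
[ 278   61   49   94 1876] [301.63 107.85] [467.88 254.92   8.  ]
[113  94  27  61 734] [125.08 124.67] [235.2  277.74   8.  ]
[([123.0, 126.7], 0.78, np.int64(830)), ([299.9, 104.6], 0.56, np.int64(2035))]
```

View pics/h.png

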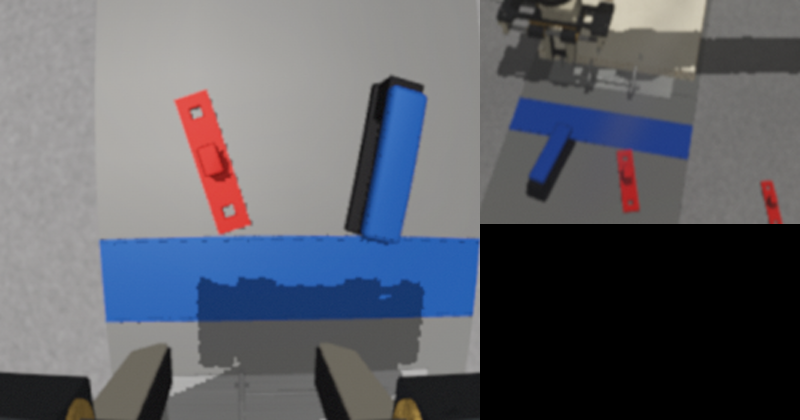

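The wrist view shows the larger bar with holes at crop (197,113) and (229,211), and its block at (213,162). The stapler is about 100 mm to the right.

```bash
python3 - <<'E'
from h import *
import pickle
np.set_printoptions(precision=2,suppress=True)
m,im=pickle.load(open('h.pkl','rb'));me,ime=pickle.load(open('e.pkl','rb'))
hsv=cv2.cvtColor(im,cv2.COLOR_RGB2HSV)
red=(((hsv[...,0]<8)|(hsv[...,0]>172))&(hsv[...,1]>150)&(hsv[...,2]>50)).astype(np.uint8)
# hole centroids: non-red components inside filled contour
red[:,:200]=0
cs,_=cv2.findContours(red,cv2.RETR_EXTERNAL,cv2.CHAIN_APPROX_NONE);c=max(cs,key=cv2.contourArea)
f=np.zeros_like(red);cv2.drawContours(f,[c],-1,1,-1)
n,lab,st,ce=cv2.connectedComponentsWithStats(((f==1)&(red==0)).astype(np.uint8),connectivity=4)
for z in (5.5,8,10):
  h=[]
  for i in range(1,n):
    if st[i,4]>8:
        h.append(atz('wrist',ce[i],z,m))
  if len(h)==2:
    a,b=h;print(z,ce[1:],a,b,'mid',(a+b)/2,'sep',np.linalg.norm(a-b),'ang',np.degrees(np.arctan2(*(a-b)[1::-1])))
  else: print(len(h),st,ce)
P=np.array([atz('wrist',p[0],8,m)[:2] for p in c],np.float32);print(cv2.minAreaRect(P))
print('block side/top',tri([ray('wrist',(302,104),m),ray('wrist',(259,28),me)]))
# cross-check strip end nearest robot -> common corner in e and h
hs2=cv2.cvtColor(ime,cv2.COLOR_RGB2HSV)
r2=(((hs2[...,0]<8)|(hs2[...,0]>172))&(hs2[...,1]>150)&(hs2[...,2]>50));r2[:,:200]=0
y,x=np.nonzero(r2);k=y.argmax();q1=(x[y==y.max()].mean(),y.max());y,x=np.nonzero(red);q2=(x[y==y.max()].mean(),y.max())
print('low corner',q1,q2,tri([ray('wrist',q1,me),ray('wrist',q2,m)]))
E
```

```text
5.5 [[290.68  74.98]
 [312.31 140.1 ]] [460.16 294.89   5.5 ] [475.12 216.43   5.5 ] mid [467.64 255.66   5.5 ] sep 79.86951514312423 ang 100.79092293369727
8 [[290.68  74.98]
 [312.31 140.1 ]] [460.35 294.5    8.  ] [475.19 216.59   8.  ] mid [467.77 255.54   8.  ] sep 79.31127673621796 ang 100.79092293369725
10 [[290.68  74.98]
 [312.31 140.1 ]] [460.49 294.18  10.  ] [475.26 216.71  10.  ] mid [467.87 255.45  10.  ] sep 78.86468601069295 ang 100.79092293369727
((467.9593200683594, 255.34735107421875), (24.747098922729492, 108.96117401123047), 10.711662292480469)
block side/top (array([468.67, 258.3 ,  18.67]), [np.float64(0.790301711908062), np.float64(0.7903017119080747)])
low corner (np.float64(263.0), np.int64(75)) (np.float64(308.0), np.int64(154)) (array([467.18, 200.54,   5.1 ]), [np.float64(0.9935470178224192), np.float64(0.9935470178224668)])
```

{"op": "jog_arm", "data": {"increments": [{"tx":42,"ty":-11,"tz":10,"spin":-6},{"tx":85,"ty":-22,"tz":30,"spin":-13},{"tx":85,"ty":-22,"tz":70,"spin":-17.7},{"tx":85,"ty":-22,"tz":110,"spin":-17.7},{"tx":85,"ty":-22,"tz":130,"spin":-17.7},{"tx":85,"ty":-22,"tz":130,"spin":-17.7}], "fingers": 0.5}}

```text
t: 9.8
tcp_pos: [469.5, 253.6, 63.1]
orientation: [[-0.18, 0.984, 0.006], [0.984, 0.18, 0.0], [-0.001, 0.006, -1.0]]
contact_force: [0.6, 0.2, 0.6]
grip_width: 0.501
```

```bash
python3 - <<'E'
from h import *
np.set_printoptions(precision=3,suppress=True)
s=robot.state();R=np.array(s['orientation']);print(s['tcp_pos'],R,np.degrees(np.arctan2(R[1,0],R[0,0])))
print(R.T@(np.array([467.8,255.5,12])-s['tcp_pos']))
E
```

```text
[469.468 253.613  63.093] [[-0.18   0.984  0.006]
 [ 0.984  0.18   0.   ]
 [-0.001  0.006 -1.   ]] 100.37125102315491
[ 2.182 -1.582 51.084]
```

{"op": "jog_arm", "data": {"increments": [{"tx":2,"ty":-1.5,"tz":20,"spin":0},{"tx":2,"ty":-1.5,"tz":40,"spin":0},{"tx":2,"ty":-1.5,"tz":51,"spin":0},{"tx":2,"ty":-1.5,"tz":51,"spin":0},{"tx":2,"ty":-1.5,"tz":51,"spin":0}]}}

```text
t: 10.3
tcp_pos: [469.1, 255.5, 13.0]
orientation: [[-0.179, 0.984, 0.007], [0.984, 0.179, 0.001], [-0.0, 0.007, -1.0]]
contact_force: [-0.7, 0.5, 0.1]
grip_width: 0.502
```

{"op": "jog_arm", "data": {"increments": [{"tx":0,"ty":0,"tz":0,"spin":0},{"tx":0,"ty":0,"tz":0,"spin":0},{"tx":0,"ty":0,"tz":0,"spin":0},{"tx":0,"ty":0,"tz":0,"spin":0},{"tx":0,"ty":0,"tz":0,"spin":0}], "fingers": 0.0, "force": 15}}

```text
t: 10.8
tcp_pos: [468.9, 255.5, 13.2]
orientation: [[-0.18, 0.984, 0.007], [0.984, 0.18, 0.001], [0.0, 0.007, -1.0]]
contact_force: [-0.5, -0.2, 1.5]
grip_width: 0.149
```

The bar is gripped with a width of 13.9 mm. I lift it and carry it to a spot from which the posts show.

{"op": "jog_arm", "data": {"increments": [{"tx":0,"ty":0,"tz":-15,"spin":0},{"tx":0,"ty":0,"tz":-50,"spin":0},{"tx":0,"ty":0,"tz":-95,"spin":0},{"tx":0,"ty":0,"tz":-135,"spin":-5},{"tx":-10,"ty":5,"tz":-150,"spin":-12},{"tx":-40,"ty":20,"tz":-150,"spin":-20},{"tx":-75,"ty":30,"tz":-150,"spin":-28},{"tx":-110,"ty":40,"tz":-150,"spin":-36}]}}

```text
t: 11.6
tcp_pos: [527.2, 153.4, 163.6]
orientation: [[-0.728, 0.685, 0.007], [0.685, 0.728, 0.001], [-0.004, 0.006, -1.0]]
contact_force: [-0.3, 1.0, -1.0]
grip_width: 0.151
```

```bash
python3 - <<'E'
from h import *
np.set_printoptions(precision=3,suppress=True)
s=robot.state();R=np.array(s['orientation']);print(s['tcp_pos'],s['grip_width'],np.degrees(np.arctan2(R[1,0],R[0,0])))
print(R.T@(np.array([600,18,165])-s['tcp_pos']))
E
```

```text
[527.217 153.434 163.551] 0.15085235285849705 136.74336532677543
[-145.821  -48.753   -1.114]
```

{"op": "jog_arm", "data": {"increments": [{"tx":-35,"ty":-12,"tz":0,"spin":-8},{"tx":-70,"ty":-24,"tz":0,"spin":-16},{"tx":-110,"ty":-36,"tz":0,"spin":-24},{"tx":-145,"ty":-48,"tz":0,"spin":-32},{"tx":-145,"ty":-48,"tz":0,"spin":-37},{"tx":-145,"ty":-48,"tz":0,"spin":-37},{"tx":-145,"ty":-48,"tz":0,"spin":-37}]}}

```text
t: 12.3
tcp_pos: [599.3, 20.2, 163.5]
orientation: [[-0.994, 0.11, 0.006], [0.11, 0.994, 0.002], [-0.006, 0.003, -1.0]]
contact_force: [0.4, 1.3, -2.0]
grip_width: 0.149
```

```bash
python3 - <<'E'
from h import *
import pickle
np.set_printoptions(precision=2,suppress=True)
m=robot.camera_model('wrist');im=robot.capture('wrist');s=robot.state()
pickle.dump((m,im),open('j.pkl','wb'))
R=np.array(s['orientation']);print(s['tcp_pos'],np.degrees(np.arctan2(R[1,0],R[0,0])),R[2])
for p in [(501-39.8,18.1+4.4),(501+39.8,18.1-4.4)]: print([proj('wrist',(*p,z),m) for z in (30,50)])
save(im,'j')
E
```

```text
[599.32  20.67 163.69] 173.77115924745726 [-0.01  0.   -1.  ]
[array([307.67,  49.19]), array([306.74,  44.57])]
[array([307.8 , 130.74]), array([306.87, 131.78])]
```

View pics/j.png

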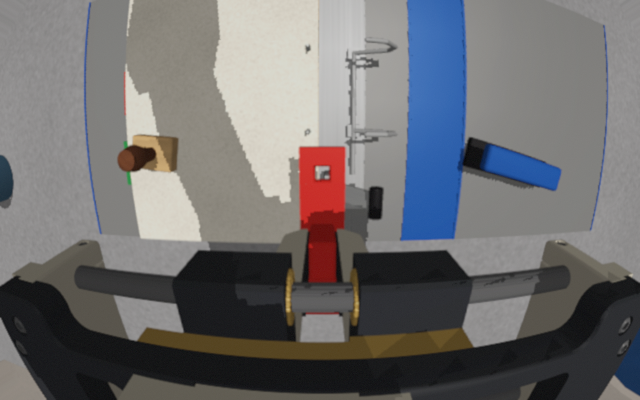

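The view shows the rings tilted back, open, at (375,50) and (375,132). The lever grip is up at (376,203), the posts are near (307,48) and (307,131) as predicted, and the held bar's hole is at (322,173). I'll measure the posts and the hole.

```bash
python3 - <<'E'
from h import *
import pickle
np.set_printoptions(precision=2,suppress=True)
m,im=pickle.load(open('j.pkl','rb'))
A=cv2.resize(im[35:65,285:330],None,fx=10,fy=10,interpolation=cv2.INTER_NEAREST)
B=cv2.resize(im[115:145,285:330],None,fx=10,fy=10,interpolation=cv2.INTER_NEAREST)
C=cv2.resize(im[145:205,295:350],(550,600)[::1],interpolation=cv2.INTER_NEAREST)
out=np.zeros((600,800,3),np.uint8);out[:300,:450]=A;out[300:,:450]=B;out[:400,450:]=cv2.resize(C,(350,400));save(out,'k')
E
```

View pics/k.png

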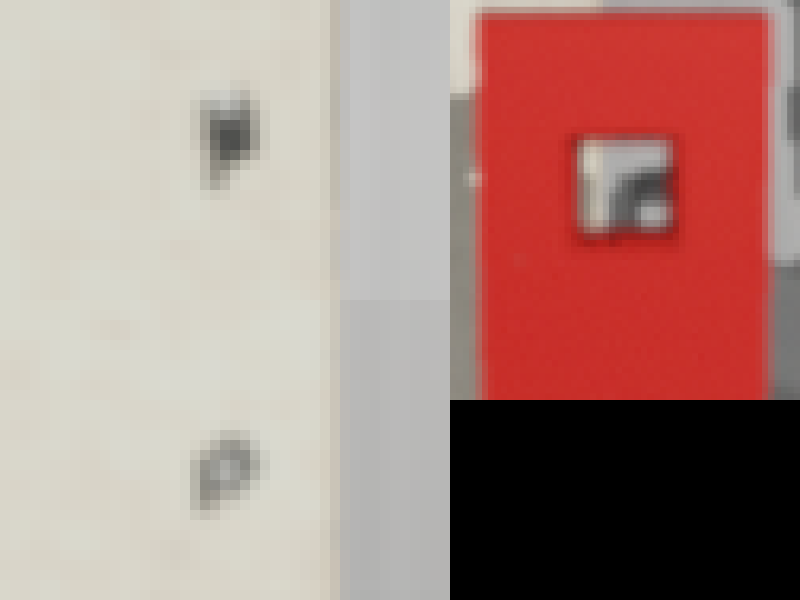

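```bash
python3 - <<'E'
from h import *
import pickle
np.set_printoptions(precision=2,suppress=True)
m,im=pickle.load(open('j.pkl','rb'));s=robot.state();R=np.array(s['orientation']);p=np.array(s['tcp_pos'])
h=atz('wrist',(322.2,172.7),p[2]-5.2,m);print('hole in tool',R.T@(h-p), 'end',R.T@(atz('wrist',(322.3,147.2),p[2]-5.2,m)-p))
for q in [(299.4,195),(345.2,195)]: print('edge',R.T@(atz('wrist',q,p[2]-5.2,m)-p))
a=atz('wrist',(307.2,44.4),50,m);b=atz('wrist',(307.4,131.4),50,m);print(a,b,(a+b)/2,np.linalg.norm(a-b),np.degrees(np.arctan2(*(b-a)[1::-1])))
print('paper edge',[atz('wrist',q,30,m) for q in [(318.5,50),(318.5,130)]])
E
```

```text
hole in tool [39.82  0.01  4.97] end [54.23  0.08  4.88]
edge [ 26.89 -13.07   5.  ]
edge [26.83 13.17  5.08]
[461.09  22.93  50.  ] [540.52  14.21  50.  ] [500.8   18.57  50.  ] 79.89973835923927 -6.2594392261893015
paper edge [array([463.25,  32.68,  30.  ]), array([541.26,  24.02,  30.  ])]
```

The held bar's hole is at (39.8, 0.0) in the tool frame, so the bar is centred. The posts' midpoint is (500.8, 18.6), yaw -6.26°, spacing 79.9 mm. Next I move above it.

{"op": "jog_arm", "data": {"increments": [{"tx":40,"ty":-5,"tz":0,"spin":0},{"tx":80,"ty":-11,"tz":0,"spin":0},{"tx":98,"ty":-13,"tz":30,"spin":0},{"tx":98,"ty":-13,"tz":65,"spin":0},{"tx":98,"ty":-13,"tz":86,"spin":0},{"tx":98,"ty":-13,"tz":86,"spin":0},{"tx":98,"ty":-13,"tz":86,"spin":0}]}}

```text
t: 13.05
tcp_pos: [501.2, 19.6, 77.5]
orientation: [[-0.994, 0.107, 0.006], [0.107, 0.994, 0.003], [-0.006, 0.003, -1.0]]
contact_force: [-0.2, 0.3, -1.2]
grip_width: 0.156
```

```bash
cat > w.py <<'E'
from h import *
import sys
np.set_printoptions(precision=2,suppress=True)
g=np.array([float(a) for a in sys.argv[1:4]])
s=robot.state();R=np.array(s['orientation']);print(s['tcp_pos'],s['contact_force'],s['grip_width'],np.degrees(np.arctan2(R[1,0],R[0,0])),R[2])
print('tool shift',R.T@(g-s['tcp_pos']))
E
python3 w.py 500.8 18.6 64
python3 - <<'E'
from h import *
m=robot.camera_model('wrist');im=robot.capture('wrist')
print(proj('wrist',(461.1,22.9,50),m))
save(cv2.resize(im[140:260,240:400],None,fx=4,fy=4,interpolation=cv2.INTER_CUBIC),'l')
E
```

```text
[501.18  19.64  77.47] [-0.22  0.33 -1.21] 0.1558720299527098 173.84472358328293 [-0.01  0.   -1.  ]
tool shift [ 0.35 -1.12 13.47]
[319.63622059 165.67221523]
```

View pics/l.png

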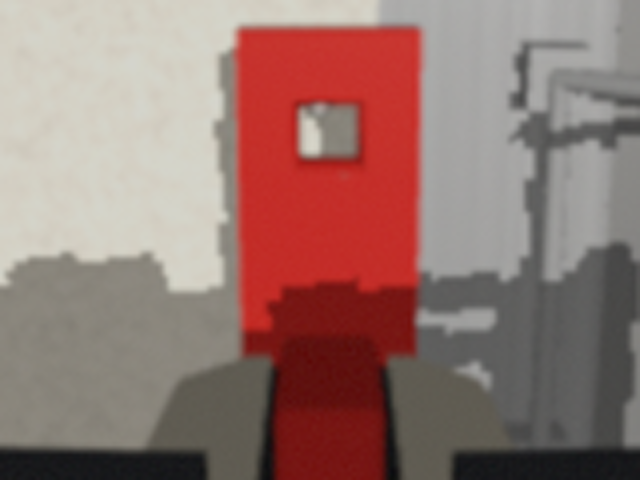

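The tip shows at the hole's top edge, as predicted at crop (318,103). I correct the lateral error while descending to just above the tips.

{"op": "jog_arm", "data": {"increments": [{"tx":0.4,"ty":-1.1,"tz":5,"spin":0},{"tx":0.4,"ty":-1.1,"tz":13,"spin":0},{"tx":0.4,"ty":-1.1,"tz":13,"spin":0},{"tx":0.4,"ty":-1.1,"tz":13,"spin":0}]}}

```text
t: 13.5
tcp_pos: [501.4, 18.3, 65.0]
orientation: [[-0.994, 0.108, 0.008], [0.108, 0.994, 0.003], [-0.007, 0.003, -1.0]]
contact_force: [0.0, -0.0, -1.7]
grip_width: 0.153
```

```bash
python3 w.py 500.8 18.6 50
```

```text
[501.35  18.34  64.99] [ 0.01 -0.04 -1.69] 0.1527489672640733 173.814652528262 [-0.01  0.   -1.  ]
tool shift [ 0.69  0.15 14.99]
```

{"op": "jog_arm", "data": {"increments": [{"tx":0.6,"ty":0.2,"tz":4,"spin":0},{"tx":0.6,"ty":0.2,"tz":7,"spin":0},{"tx":0.6,"ty":0.2,"tz":10,"spin":0},{"tx":0.6,"ty":0.2,"tz":12,"spin":0},{"tx":0.6,"ty":0.2,"tz":14,"spin":0}]}}

```text
t: 14.0
tcp_pos: [500.8, 18.7, 50.7]
orientation: [[-0.994, 0.108, 0.008], [0.108, 0.994, 0.003], [-0.007, 0.003, -1.0]]
contact_force: [-0.6, 0.3, 0.1]
grip_width: 0.148
```

{"op": "jog_arm", "data": {"increments": [{"tx":0,"ty":0,"tz":2,"spin":0},{"tx":0,"ty":0,"tz":4,"spin":0},{"tx":0,"ty":0,"tz":6,"spin":0},{"tx":0,"ty":0,"tz":7,"spin":0},{"tx":0,"ty":0,"tz":7,"spin":0}]}}

```text
t: 14.5
tcp_pos: [500.8, 18.6, 43.6]
orientation: [[-0.994, 0.108, 0.007], [0.108, 0.994, 0.003], [-0.007, 0.003, -1.0]]
contact_force: [-0.3, -0.1, -0.8]
grip_width: 0.148
```

{"op": "jog_arm", "data": {"increments": [{"tx":0,"ty":0,"tz":1,"spin":0},{"tx":0,"ty":0,"tz":2,"spin":0},{"tx":0,"ty":0,"tz":2.5,"spin":0},{"tx":0,"ty":0,"tz":2.5,"spin":0}]}}

```text
t: 14.9
tcp_pos: [501.1, 18.7, 42.4]
orientation: [[-0.994, 0.108, 0.008], [0.108, 0.994, 0.002], [-0.008, 0.003, -1.0]]
contact_force: [-2.1, -0.1, 9.9]
grip_width: 0.148
```

The bar touches the papers at 10 N, which puts the paper top at about 32 mm. I back off a touch and release with a small opening, because the rings stand close.

{"op": "jog_arm", "data": {"increments": [{"tx":0,"ty":0,"tz":-0.8,"spin":0},{"tx":0,"ty":0,"tz":-0.8,"spin":0}]}}

```text
t: 15.1
tcp_pos: [501.4, 18.7, 43.4]
orientation: [[-0.994, 0.108, 0.009], [0.108, 0.994, 0.002], [-0.009, 0.003, -1.0]]
contact_force: [0.9, -0.2, -0.7]
grip_width: 0.146
```

{"op": "jog_arm", "data": {"increments": [{"tx":0,"ty":0,"tz":0,"spin":0},{"tx":0,"ty":0,"tz":0,"spin":0},{"tx":0,"ty":0,"tz":0,"spin":0},{"tx":0,"ty":0,"tz":-5,"spin":0},{"tx":0,"ty":0,"tz":-15,"spin":0},{"tx":0,"ty":0,"tz":-30,"spin":0},{"tx":0,"ty":0,"tz":-60,"spin":0},{"tx":0,"ty":0,"tz":-100,"spin":0}], "fingers": 0.21}}

```text
t: 15.9
tcp_pos: [499.3, 18.4, 144.0]
orientation: [[-0.994, 0.108, 0.006], [0.108, 0.994, 0.002], [-0.006, 0.003, -1.0]]
contact_force: [1.0, 0.4, -0.6]
grip_width: 0.211
```

{"op": "jog_arm", "data": {"increments": [{"tx":-40,"ty":5,"tz":-20,"spin":0},{"tx":-80,"ty":10,"tz":-20,"spin":0},{"tx":-110,"ty":13,"tz":-20,"spin":0},{"tx":-110,"ty":13,"tz":-20,"spin":0},{"tx":-110,"ty":13,"tz":-20,"spin":0}]}}

```text
t: 16.4
tcp_pos: [609.4, 19.3, 164.8]
orientation: [[-0.994, 0.108, 0.005], [0.108, 0.994, 0.002], [-0.005, 0.003, -1.0]]
contact_force: [-0.1, 0.3, -0.4]
grip_width: 0.207
```

```bash
python3 - <<'E'
from h import *
import pickle
np.set_printoptions(precision=2,suppress=True)
m=robot.camera_model('wrist');im=robot.capture('wrist');pickle.dump((m,im),open('n.pkl','wb'))
s=robot.state();print(s['t'],s['tcp_pos'])
hsv=cv2.cvtColor(im,cv2.COLOR_RGB2HSV)
red=(((hsv[...,0]<8)|(hsv[...,0]>172))&(hsv[...,1]>150)&(hsv[...,2]>40)).astype(np.uint8)
n,lab,st,ce=cv2.connectedComponentsWithStats(red);i=1+st[1:,4].argmax();print(st[i],ce[i])
cs,_=cv2.findContours((lab==i).astype(np.uint8),cv2.RETR_EXTERNAL,cv2.CHAIN_APPROX_NONE);c=max(cs,key=cv2.contourArea)
for z in (32,37,45):
    P=np.array([atz('wrist',p[0],z,m)[:2] for p in c],np.float32);print(z,cv2.minAreaRect(P))
f=np.zeros_like(red);cv2.drawContours(f,[c],-1,1,-1)
n2,l2,s2,c2=cv2.connectedComponentsWithStats(((f==1)&(lab!=i)).astype(np.uint8),connectivity=4)
for k in range(1,n2):
    if s2[k,4]>5: print('hole',s2[k,4],c2[k],atz('wrist',c2[k],37,m))
E
python3 w.py 602 64 175
```

```text
16.45 [608.72  19.36 164.71]
[ 295   25   27  112 2682] [308.39  80.22]
32 ((501.057373046875, 18.491968154907227), (24.74161148071289, 110.25714874267578), 83.80401611328125)
37 ((501.68365478515625, 18.63101577758789), (24.328222274780273, 108.41494750976562), 83.80399322509766)
45 ((502.6855163574219, 18.853511810302734), (23.666807174682617, 105.46746826171875), 83.80403137207031)
hole 92 [308.48  38.33] [461.68  23.39  37.  ]
hole 94 [308.57 121.11] [541.53  14.77  37.  ]
[608.72  19.36 164.71] [-0.96  0.46 -1.11] 0.21037666377586442 173.82363504894602 [-0.  0. -1.]
tool shift [ 11.44  43.68 -10.22]
```

The bar lies flat: the holes measure at the posts, spacing 80 mm, height about 32 to 37 mm. Next I go back to the lever.

{"op": "jog_arm", "data": {"increments": [{"tx":5,"ty":20,"tz":-10,"spin":8},{"tx":11,"ty":43,"tz":-20,"spin":16},{"tx":11,"ty":43,"tz":-20,"spin":24},{"tx":11,"ty":43,"tz":-20,"spin":32},{"tx":11,"ty":43,"tz":-20,"spin":40},{"tx":11,"ty":43,"tz":-20,"spin":48},{"tx":11,"ty":43,"tz":-20,"spin":56},{"tx":11,"ty":43,"tz":-20,"spin":64}], "fingers": 0.65}}

```text
t: 17.25
tcp_pos: [600.6, 63.3, 185.1]
orientation: [[-0.334, 0.943, 0.003], [0.943, 0.334, 0.003], [0.002, 0.004, -1.0]]
contact_force: [-0.5, -0.5, -0.3]
grip_width: 0.647
```

{"op": "jog_arm", "data": {"increments": [{"tx":0,"ty":0,"tz":0,"spin":8},{"tx":0,"ty":0,"tz":0,"spin":16},{"tx":0,"ty":0,"tz":0,"spin":24},{"tx":0,"ty":0,"tz":0,"spin":26},{"tx":0,"ty":0,"tz":0,"spin":26}]}}

```text
t: 17.75
tcp_pos: [599.6, 63.5, 185.2]
orientation: [[0.111, 0.994, 0.002], [0.994, -0.112, 0.003], [0.003, 0.001, -1.0]]
contact_force: [-0.9, -0.2, -0.9]
grip_width: 0.648
```

```bash
python3 w.py 601.2 63.9 74
```

```text
[599.6   63.49 185.2 ] [-0.9  -0.23 -0.89] 0.6481850495968694 83.59817423769633 [ 0.  0. -1.]
tool shift [  0.21   1.39 111.21]
```

{"op": "jog_arm", "data": {"increments": [{"tx":0.2,"ty":1.4,"tz":40,"spin":0},{"tx":0.2,"ty":1.4,"tz":75,"spin":0},{"tx":0.2,"ty":1.4,"tz":100,"spin":0},{"tx":0.2,"ty":1.4,"tz":111,"spin":0},{"tx":0.2,"ty":1.4,"tz":111,"spin":0}]}}

```text
t: 18.25
tcp_pos: [600.0, 63.8, 73.0]
orientation: [[0.111, 0.994, -0.001], [0.994, -0.111, 0.003], [0.003, -0.002, -1.0]]
contact_force: [-0.1, -0.0, 1.2]
grip_width: 0.651
```

{"op": "jog_arm", "data": {"increments": [{"tx":0,"ty":0,"tz":0,"spin":0},{"tx":0,"ty":0,"tz":0,"spin":0},{"tx":0,"ty":0,"tz":0,"spin":0},{"tx":0,"ty":0,"tz":0,"spin":0},{"tx":0,"ty":0,"tz":0,"spin":0}], "fingers": 0.2, "force": 25}}

```text
t: 18.75
tcp_pos: [600.8, 63.9, 73.7]
orientation: [[0.11, 0.994, 0.001], [0.994, -0.11, 0.003], [0.003, 0.0, -1.0]]
contact_force: [2.3, 0.9, 0.8]
grip_width: 0.277
```

{"op": "jog_arm", "data": {"increments": [{"tx":3,"ty":0,"tz":2.2,"spin":0},{"tx":6.1,"ty":0,"tz":4.7,"spin":0},{"tx":9.2,"ty":0,"tz":7.5,"spin":0},{"tx":12.2,"ty":0,"tz":10.5,"spin":0},{"tx":15,"ty":0,"tz":13.7,"spin":0},{"tx":17.6,"ty":0,"tz":16.9,"spin":0},{"tx":20,"ty":0,"tz":20.4,"spin":0},{"tx":22.1,"ty":0,"tz":24,"spin":0}]}}

```text
t: 19.55
tcp_pos: [603.5, 85.1, 50.9]
orientation: [[0.111, 0.994, 0.001], [0.994, -0.111, 0.003], [0.003, 0.001, -1.0]]
contact_force: [-0.9, -2.1, 5.4]
grip_width: 0.276
```

{"op": "jog_arm", "data": {"increments": [{"tx":2.6,"ty":0,"tz":4.5,"spin":0},{"tx":4.4,"ty":0,"tz":8.5,"spin":0},{"tx":5.8,"ty":0,"tz":12.4,"spin":0},{"tx":7.1,"ty":0,"tz":16.4,"spin":0},{"tx":8.1,"ty":0,"tz":20.5,"spin":0},{"tx":8.9,"ty":0,"tz":24.6,"spin":0},{"tx":9.5,"ty":0,"tz":29,"spin":0},{"tx":9.8,"ty":0,"tz":33,"spin":0}]}}

```text
t: 20.35
tcp_pos: [604.6, 94.7, 18.0]
orientation: [[0.112, 0.994, 0.001], [0.994, -0.112, 0.002], [0.003, 0.001, -1.0]]
contact_force: [-0.4, -1.6, 2.1]
grip_width: 0.274
```

{"op": "jog_arm", "data": {"increments": [{"tx":0,"ty":0,"tz":1.2,"spin":0},{"tx":0,"ty":0,"tz":2.4,"spin":0},{"tx":0,"ty":0,"tz":3,"spin":0},{"tx":0,"ty":0,"tz":3,"spin":0}]}}

```text
t: 20.75
tcp_pos: [604.7, 94.7, 15.8]
orientation: [[0.112, 0.994, 0.002], [0.994, -0.112, 0.003], [0.003, 0.001, -1.0]]
contact_force: [-1.4, -1.0, 5.1]
grip_width: 0.274
```

{"op": "jog_arm", "data": {"increments": [{"tx":0,"ty":0,"tz":1,"spin":0},{"tx":0,"ty":0,"tz":2,"spin":0},{"tx":0,"ty":0,"tz":2,"spin":0}]}}

```text
t: 21.05
tcp_pos: [604.8, 94.7, 15.1]
orientation: [[0.112, 0.994, 0.002], [0.994, -0.112, 0.004], [0.004, 0.002, -1.0]]
contact_force: [-2.7, -1.2, 7.3]
grip_width: 0.277
```

At the stop: the force rises about 3 N per mm, as the blade's spring does, and reaches 7 N. I unload, release and retreat to the viewing spot.

{"op": "jog_arm", "data": {"increments": [{"tx":0,"ty":0,"tz":-1,"spin":0},{"tx":0,"ty":0,"tz":-1,"spin":0}]}}

```text
t: 21.25
tcp_pos: [604.7, 94.7, 16.5]
orientation: [[0.112, 0.994, 0.002], [0.994, -0.112, 0.004], [0.004, 0.002, -1.0]]
contact_force: [-1.0, -0.9, 2.9]
grip_width: 0.273
```

{"op": "jog_arm", "data": {"increments": [{"tx":0,"ty":0,"tz":0,"spin":0},{"tx":0,"ty":0,"tz":0,"spin":0},{"tx":0,"ty":0,"tz":0,"spin":0},{"tx":0,"ty":0,"tz":-20,"spin":0},{"tx":0,"ty":0,"tz":-60,"spin":0},{"tx":0,"ty":0,"tz":-105,"spin":0},{"tx":0,"ty":0,"tz":-150,"spin":0},{"tx":0,"ty":0,"tz":-200,"spin":0}], "fingers": 0.65}}

```text
t: 22.05
tcp_pos: [603.6, 94.3, 217.6]
orientation: [[0.112, 0.994, 0.001], [0.994, -0.112, 0.004], [0.004, 0.0, -1.0]]
contact_force: [0.4, -0.0, -0.6]
grip_width: 0.649
```

{"op": "jog_arm", "data": {"increments": [{"tx":-45,"ty":-20,"tz":0,"spin":0},{"tx":-90,"ty":-40,"tz":0,"spin":0},{"tx":-130,"ty":-60,"tz":0,"spin":0},{"tx":-160,"ty":-75,"tz":0,"spin":0},{"tx":-160,"ty":-75,"tz":0,"spin":0},{"tx":-160,"ty":-75,"tz":0,"spin":0}]}}

```text
t: 22.65
tcp_pos: [511.3, -56.5, 217.2]
orientation: [[0.113, 0.994, 0.001], [0.994, -0.113, 0.004], [0.005, 0.001, -1.0]]
contact_force: [0.1, 0.9, 0.1]
grip_width: 0.647
```

```bash
python3 - <<'E'
from h import *
import pickle
np.set_printoptions(precision=2,suppress=True)
m=robot.camera_model('wrist');im=robot.capture('wrist');s=robot.state();print(s['t'],s['tcp_pos'],s['contact_force'])
print('grip home px',proj('wrist',(605.3,95.2,32),m),'if 0.06 up',proj('wrist',(605.3,95.2,36.2),m))
x=proj('wrist',(605.3,95.2,32),m).astype(int)
g=cv2.cvtColor(im,cv2.COLOR_RGB2GRAY)[x[1]-20:x[1]+20,x[0]-30:x[0]+30];ys,xs=np.nonzero(g<40);print('dark centroid',xs.mean()+x[0]-30,ys.mean()+x[1]-20,len(xs))
a=robot.capture('side');sc=robot.capture('scene')
W=im[0:240,170:490];out=np.zeros((600,800,3),np.uint8)
out[:600]=cv2.resize(W,(800,600),interpolation=cv2.INTER_CUBIC)
out[420:600,:360]=cv2.resize(a[190:350,200:430][:115],(360,180),interpolation=cv2.INTER_CUBIC);save(out,'z')
E
```

```text
22.7 [511.85 -55.3  216.97] [ 0.78 -0.2   0.57]
grip home px [387.87  43.68] if 0.06 up [388.63  42.85]
dark centroid 387.88079470198676 43.62913907284768 151
```

View pics/z.png

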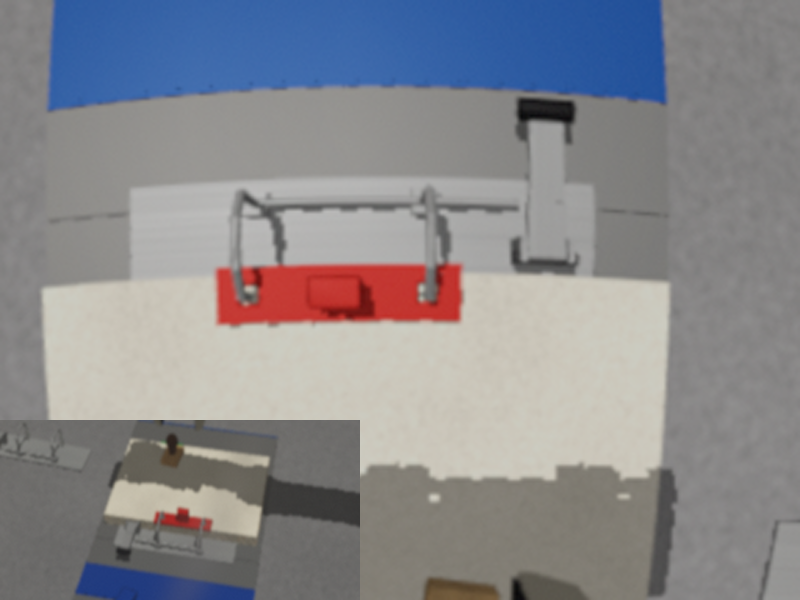

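The picture shows the rings shut on the posts at (245,293) and (428,290), the bar flat over both posts, and the lever home, with the grip within 0.1 px of its home pixel. I hand in.

```bash
python3 -c "
from workcell import robot
print(robot.finish_job())"
```

```text
the job is handed in; nothing more can be done
None
```

The file is done and handed in, in the order asked, at about 23 s of the 72 s allowed. No verdict came back.

- **Lever up:** I pinched the lever's grip end to end and lifted it along its arc to the stop, with a hand force of about 8 N there. The next wrist picture showed the rings open.
- **Bar:** I took the larger bar from the front cover. I measured the posts from above: midpoint (500.8, 18.6), 79.9 mm apart, turned -6.3°. The bar went over both posts without resistance. It met the papers at about 10 N, which puts the paper top near 32 mm, and I backed off before letting go. Afterwards it measured flat, with its holes at the posts.
- **Lever down:** I pinched the lever again and pressed it down to its stop, with a hand force of about 7 N.

**Last checks:**
- The final picture shows the rings shut on both posts, through the flat bar.
- The lever's grip is within 0.1 px of its home pixel. A lever stalled 0.06 rad short would show about 1 px off.
- In that picture the stamp stands on the papers, and the arm touches nothing.
- I did not re-measure the stapler, stamp or mug at the end, but no move passed close to them.
- No check failed. The only small disagreement was an early height of 34 mm for the grip, against the stated 32 mm.

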